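# Bring the van round to the goods platform

## Task

On the curved model railway track, set your fingertips behind the dark covered van, at its end away from the low goods platform, and push it gently and slowly round the curve, following the rails close behind it all the way, until the whole length of the van stands alongside the platform. Only push the van with light fingertip contact: never pinch it, lift it off the rails or send it rolling ahead on its own. Leave the other things on the desk where they are, do not press on the track or platform, and finish with the hand clear of everything.

Things in the scene. Friction and masses are not known exactly. Their poses are not given: they have to be found in the camera images.
- track_mid (a point): Middle of the fixed 9 mm gauge track, on its centre line at rail tops, 7 mm above the desk. The track is an arc of 249 mm radius, 135 degrees, on a grey bed 25 mm wide, with an 18 mm high buffer stop near each end. x points level away from the arc's centre (so the centre lies 249 mm back along -x), y along the track, z up; it spans -1.18 to +1.18 rad about the centre, from x towards y.
- van_run (a joint): Angle (rad) of the van's middle about the arc's centre, 0 at the middle of the track, growing from the track's x towards its y (anticlockwise from above). Runs from -0.93 to 0.93; starts at -0.85 to -0.6; the platform's middle lies at 0.25 to 0.55. Rolling resistance about 0.06 N; let go at 0.1 m/s it stops within about 5 mm and stays there.
- van: Dark brown covered van, light silver-grey roof, 95 mm long, 18 wide, roof 36 mm above the desk, about 40 g. Flat upright end faces, 13 to 34 mm above the desk; a coupler juts 5 mm from each end at 10 to 13 mm. Origin: under the van's middle, at desk height, 247 mm from the arc's centre. x away from the curve's centre, y forward along the van (to the platform), z up.
- van_rear (a point): Centre of the van's rear end face (the one to push), 47.5 mm behind its middle and 23.5 mm above the desk.
- van_front (a point): Centre of the van's front end face, 47.5 mm ahead of its middle and 23.5 mm above the desk.
- platform_mid (a point): Middle of the track-side top edge of the fixed grey goods platform, 15 mm above the desk, 264 mm from the arc's centre. The platform curves along the outside of the track, -0.30 to +0.30 rad about that centre to either side of this point (about 165 mm long), 40 mm wide; shed (top 37 mm) and lamp posts (42 mm) on its outer half. x away from the arc's centre, y forward along the platform.
- jar: Loose small glass jar with a metal screw lid, 48 mm across, 58 mm high, inside the curve; origin under its centre. Leave alone.
- figure_base: Loose round red plastic figure base, 60 mm across, 9 mm thick, inside the curve; origin under its centre. Leave alone.
- tank_wagon: Loose model tank wagon off the rails, standing on the desk inside the curve, 66 mm long, 22 mm wide, 30 mm high; origin under its centre, x along it. It is not the one to push. Leave alone.
- tweezers: Loose stainless steel tweezers lying on the desk outside the curve, near the track's right part, 122 mm long, 6 mm high; origin near the middle, x towards the points. Leave alone.
- parts_tray: Loose grey plastic parts tray, 90 x 120 x 25 mm, on the green cutting mat at the robot's left; origin under its centre. Leave alone.
- screwdriver: Loose screwdriver, 130 mm long, lying on the desk beyond the curve; x along it. Leave alone.
- thinner: Loose small bottle, 40 mm across, 70 mm high, on the desk at the robot's right; origin under its centre. Leave alone.
Things that resemble listed ones, but are neither listed nor needed, are in the scene too. What is shaped like the part that bears platform_mid but red or yellow is not meant.

How it is judged:
By the outcome, as a careful person would: the job done as asked, in the order asked, and still so for the second after the job is handed in, with the robot touching nothing.
It also fails if it takes over 48 s, if anything falls off the work surface, if the arm or the gripper's body presses on something with over 40 N, if the wrist force passes 120 N, or if a joint passes its speed limit or range.

## Robot

A 6-joint arm with a two-finger parallel gripper is mounted at the origin on the work surface. World frame = base frame: x ahead of the robot, y to its left, z up, the work surface at z = 0. Lengths are in mm, angles in rad, forces in N, time in s.
With the tool pointing down it reaches from about 275 to 750 mm from the base axis. Payload 10.2 kg.
Tool frame: the origin (TCP) lies between the finger pads; the fingertips stand 11 mm ahead of it and the grasp point (between the pads) lies 8 mm behind it; z points along the fingers, y is the line along which they close (so a half turn about z gives the same grasp; the last joint's range is limited). The gripper opens to 85 mm and grips with 20 to 120 N. Pads are 22 mm wide; open, the fingers measure 114 mm over their backs; the gripper's body (76 mm by 85 mm) begins 54 mm behind the grasp point. The pads swing forward as they close: fully open they stand 13 mm farther back than shut.
Start: joints at [-1.328, 0.313, 1.498, -0, 1.331, -0.223], TCP at [235.786, -469.08, 242.294] pointing down, gripper open.
Joint ranges: [-2.94, 2.94], [-0.97, 2.17], [0.19, 2.56], [-1.23, 4.37], [0.02, 3.11], [-2.88, 2.88]. Speed limits (rad/s): [2.39, 2.39, 3.01, 3.14, 3.14, 3.14].

## Interface

Orientations are given as a unit quaternion [w, x, y, z].
In Python, from rig import sense, eyes, finish_job gives the robot as it stands.
- The arm moves only by the shell command python3 -m jog 'ROWS' [FORCE]. ROWS is JSON, a list of rows, each a list of 7 numbers: the shift along the tool's x, y, z in m, then the turn, a rotation vector about the tool's x, y, z in rad, then the finger opening in m, from 0 to 0.0854. In form: [[dx, dy, dz, rx, ry, rz, gripper], ...]. A call has 1 to 5 rows; each row shifts and turns the commanded pose from where the row before left it, along the tool's axes as they then stand; what a row does not reach is not made up. A row lasts 1/10 s, in which the tool goes at most 50 mm and 8.59 degrees, less where a joint would pass 70% of its speed; a pose out of reach is approached as far as the arm can. A call is refused whole if a number of a shift passes 0.05 or a number of a turn 0.15, either way. A call with a gripper value outside its range is refused whole. The fingers move at their own pace and stop on an object; FORCE is the grip in N (left out, the last holds). Time passes only in rows, so rows that do not move let the fingers close. It gives the time, the measured TCP pose, the force, the opening and the grip force at its end, in the units of the state.
- sense(): the state, without advancing time (a new reading comes with each control period).
- eyes.capture(name): name is "scene" or "top" or "wrist"; returns the picture (400x640x3 uint8, red, green, blue); there is no depth.
- eyes.calibration(name): a dict with "fx", "fy", "cx", "cy" (pixels), "cam_to_world" (4x4, takes a point from camera to world coordinates); the wrist camera has in their place "mount" (4x4, takes a point from camera to tool coordinates, whose origin is the TCP and whose axes are the flange's). Camera axes: x right, y down, z forward; pixel columns grow to the right and rows downward; lengths in mm; the calibration is good to about 2 mm. The wrist camera is an equidistant fisheye: a pixel r from the principal point sees the ray r / f radians off the axis. A picture is of the moment at which its call begins: read the wrist's pose just before it. calibration takes no time and is no camera call.
- finish_job(): hands the job in; it is judged then, once.
The state is a dict: "time_s": time; "joints": joint angles; "dq": joint speeds; "tau": joint torques, N m; "eef_pos": TCP position; "ee_rot": TCP orientation; "force": force on the tool from outside, world axes, zero at the start; "wrist_torque": the same for the moment, N m; "grip_width": opening from 0.0 (shut) to 1.0 (fully open); "grip_force": force on a finger pad.
Only numpy, scipy, OpenCV 4.12 (cv2) and the standard library are available. Lean on these libraries where they do the work, as an engineer would, in place of code of your own. Each camera call takes 0.05 s, during which the arm holds its last target. There are 200 camera calls.

## Working session

There is one attempt and no reset: what is moved stays moved. The work goes in short steps, Python scripts to look and compute and a shell command to move; the robot and the scene stay as the last step left them, time stands still between calls to the robot, and variables do not carry over. Pictures are saved under pics/ and viewed, at most 10 in all, crops included, and the job is handed in when it is done.

```bash
mkdir -p pics
python3 - <<'E'
from rig import sense,eyes
import cv2,numpy as np
for n in("top","scene"):
    im=eyes.capture(n); cv2.imwrite(f"pics/{n}0.png",im[:,:,::-1])
    c=eyes.calibration(n); print(n,c)
s=sense();print(s['time_s'],s['eef_pos'],s['ee_rot'],s['grip_width'])
E
```

```text
top {'fx': 449.18822219779685, 'fy': 449.18822219779685, 'cx': 316.99941434110036, 'cy': 205.26709409037957, 'cam_to_world': array([[ 2.24417817e-02, -9.95437543e-01,  9.27386897e-02,
         2.69454226e+02],
       [-9.99709196e-01, -2.15252687e-02,  1.08713515e-02,
        -3.12947894e+00],
       [-8.82552618e-03, -9.29556934e-02, -9.95631131e-01,
         1.41268133e+03],
       [ 0.00000000e+00,  0.00000000e+00,  0.00000000e+00,
         1.00000000e+00]])}
scene {'fx': 489.0641152384346, 'fy': 489.0641152384346, 'cx': 324.77669151251627, 'cy': 205.00124681051912, 'cam_to_world': array([[ 7.65771397e-01,  3.55396425e-01, -5.35992116e-01,
         1.15566801e+03],
       [ 6.42850125e-01, -4.46828407e-01,  6.22164039e-01,
        -8.91932946e+02],
       [-1.83816282e-02, -8.20998024e-01, -5.70635050e-01,
         8.84678060e+02],
       [ 0.00000000e+00,  0.00000000e+00,  0.00000000e+00,
         1.00000000e+00]])}
0.1 [ 235.73674888 -468.8660624   241.80611577] [-5.62481945e-04  9.72996333e-01  2.30819886e-01 -5.02441080e-06] 0.9980462445880393
```

View pics/top0.png

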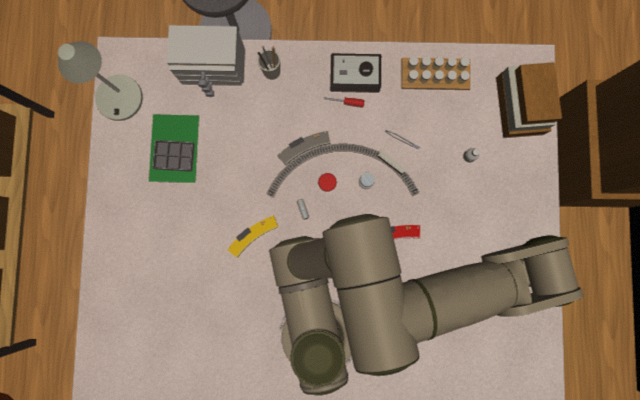

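The top view shows the track arc from (270,193) to (416,192) and the van with its silver roof near (393,163). The grey platform is at (303,148); the yellow (253,236) and red (405,232) lookalikes are not meant. I'll confirm this in an enlarged crop.

Run:
```python
import cv2
im=cv2.imread("pics/top0.png")[115:215,255:435]
cv2.imwrite("pics/crop1.png",cv2.resize(im,None,fx=4.4,fy=4.4,interpolation=cv2.INTER_CUBIC))
```

```text
(no output)
```

View pics/crop1.png

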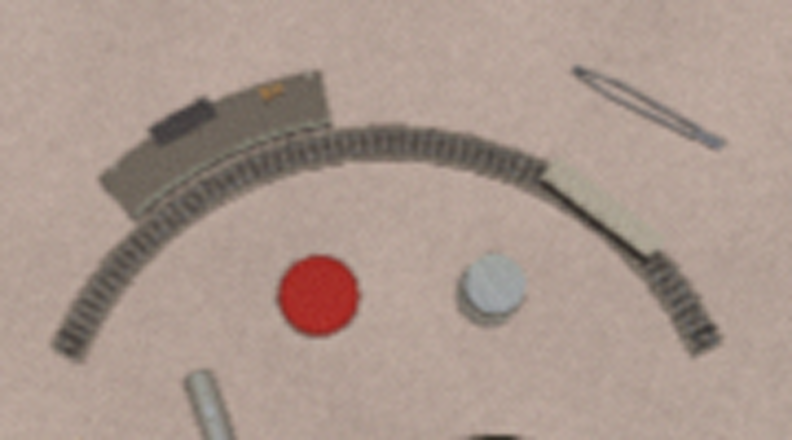

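The crop shows the van's roof from front end (548,169) to rear (654,249). The grey platform's inner edge runs from (138,215) to (330,125), and it lies outside this track on the left, so it is the one meant. Next I fit the arc.

```bash
cat > h.py <<'E'
import numpy as np,cv2
from rig import sense,eyes
from scipy.optimize import least_squares
from scipy.spatial.transform import Rotation as Ro
def px2w(n,px,z):
    c=eyes.calibration(n);T=c['cam_to_world'];px=np.atleast_2d(px).astype(float)
    d=np.c_[(px[:,0]-c['cx'])/c['fx'],(px[:,1]-c['cy'])/c['fy'],np.ones(len(px))]@T[:3,:3].T
    return T[:3,3]+d*((z-T[2,3])/d[:,2])[:,None]
E
python3 - <<'E'
from h import *
im=cv2.imread("pics/top0.png").astype(int)
cr=lambda p:(np.array(p)+.5)/4.4-.5+[255,115]
t=px2w("top",cr([(70,348),(115,268),(150,222),(205,183),(300,150),(390,142),(450,148),(520,168),(680,290),(705,342)]),7)[:,:2]
f=least_squares(lambda c:np.hypot(*(t-c).T)-249,[500,-100],loss='soft_l1');C=f.x;print(C,f.fun.round(1))
f3=least_squares(lambda c:np.hypot(*(t-c[:2]).T)-c[2],[500,-100,249]);print(f3.x)
# mask refinement
g=im.mean(2);ys,xs=np.mgrid[115:215,255:435];P=px2w("top",np.c_[xs.ravel(),ys.ravel()],7)[:,:2];G=g[115:215,255:435].ravel()
for it in range(5):
    d=P-C;r=np.hypot(*d.T);m=(G<125)&(abs(r-249)<13);
    a=np.arctan2(d[:,1],d[:,0])
    m&=((a<0.05)&(a>-.3))|(a>.95)|(a<-1.0)|((a>.2)&(r<254)&(r>244)&(a<0))
    C=least_squares(lambda c:np.hypot(*(P[m]-c).T)-249,C).x
print("refined",C,m.sum())
A=lambda q:(np.arctan2(q[:,1]-C[1],q[:,0]-C[0]),np.hypot(q[:,0]-C[0],q[:,1]-C[1]))
print("ends",A(t[[0,-1]]))
v=px2w("top",cr([(548,169),(654,249)]),36);print("van",v,A(v),np.linalg.norm(v[0]-v[1]))
p=px2w("top",cr([(330,125),(138,215)]),15);print("plat",p,A(p))
E
```

```text
[341.22614501 -69.17626224] [-2.2  0.3  5.1  4.5  0.3 -1.6 -1.7 -1.1  3.4  0.3]
[340.29366096 -68.90487132 250.41500819]
refined [338.70085728 -69.62904548] 455
ends (array([ 1.17739482, -1.11896002]), array([248.16721452, 250.02583995]))
van [[ 564.91462902 -177.60485202   36.        ]
 [ 509.3096293  -252.60737318   36.        ]] (array([-0.44533756, -0.82036695]), array([250.66201412, 250.17678049])) 93.36645101445794
plat [[598.34006908 -23.34822701  15.        ]
 [529.8947414  112.94541178  15.        ]] (array([0.17639782, 0.76234137]), array([263.73174716, 264.36439581]))
```

```bash
cat >> h.py <<'E'
C=np.array([339.5,-69.4])
def goal(phi,back,z,off=-3):
    r=np.array([np.cos(phi),np.sin(phi)]);t=np.array([-r[1],r[0]])
    return np.r_[C+r*(247+off)-t*back,z],phi+np.pi/2
def togo(phi,back,z,off=-3):
    s=sense();R=Ro.from_quat(np.roll(s['ee_rot'],-1)).as_matrix();g,yaw=goal(phi,back,z,off)
    G=np.array([[np.cos(yaw),np.sin(yaw),0],[np.sin(yaw),-np.cos(yaw),0],[0,0,-1]]).T
    G=np.c_[[np.cos(yaw),np.sin(yaw),0],[np.sin(yaw),-np.cos(yaw),0],[0,0,-1]]
    print("t",s['time_s'],"pos",s['eef_pos'].round(1),"goal",g.round(1),"tool shift",(R.T@(g-s['eef_pos'])).round(1),"rot",Ro.from_matrix(R.T@G).as_rotvec().round(3),"F",s['force'].round(2),s['grip_width'])
E
python3 -c "
from h import *
togo(-.633,78,120)"
```

```text
t 0.1 pos [ 235.7 -468.9  241.8] goal [ 490.1 -276.6  120. ] tool shift [313.6 -57.4 121.9] rot [-0.001 -0.001 -0.472] F [ 0.67  0.29 -0.08] 0.9980462445880393
```

```bash
python3 -m jog '[[0.03,-0.005,0.010,0,0,0,0],[0.035,-0.006,0.013,0,0,0,0],[0.035,-0.006,0.013,0,0,0,0],[0.035,-0.006,0.013,0,0,0,0],[0.035,-0.006,0.013,0,0,0,0]]' 20 | tail -3; python3 -m jog '[[0.035,-0.006,0.013,0,0,0,0],[0.035,-0.006,0.013,0,0,0,0],[0.035,-0.006,0.013,0,0,0,0],[0.025,-0.006,0.013,0,0,0,0],[0.0136,-0.0044,0.0079,0,0,0,0]]' |tail -3
python3 -m jog '[[0,0,0,0,0,-0.0944,0],[0,0,0,0,0,-0.0944,0],[0,0,0,0,0,-0.0944,0],[0,0,0,0,0,-0.0944,0],[0,0,0,0,0,-0.0944,0]]' |tail -3
python3 - <<'E'
from h import *
togo(-.633,78,120)
im=eyes.capture("wrist");cv2.imwrite("pics/w1.png",im[:,:,::-1]);c=eyes.calibration("wrist");print(c)
cv2.imwrite("pics/t1.png",eyes.capture("top")[:,:,::-1])
E
```

```text
force: [0.1, -1.1, -0.7]
grip_width: 0.143
grip_force: 0.0
force: [-0.1, -1.1, 0.5]
grip_width: -0.004
grip_force: 0.0
force: [0.0, 0.3, 0.1]
grip_width: 0.001
grip_force: 0.0
t 1.6 pos [ 489.8 -277.3  120.4] goal [ 490.1 -276.6  120. ] tool shift [ 0.8 -0.2  0.4] rot [-0.     0.     0.003] F [0.03 0.29 0.13] 0.0012069130821816417
{'fx': 309.70691628693146, 'fy': 309.70691628693146, 'cx': 318.0596912330888, 'cy': 202.09834182461833, 'mount': array([[-7.13832553e-04, -9.63036937e-01, -2.69368425e-01,
         6.76497766e+01],
       [ 9.99996216e-01, -1.40305706e-03,  2.36614933e-03,
        -8.56671430e-01],
       [-2.65662847e-03, -2.69365717e-01,  9.63034295e-01,
        -1.31488226e+02],
       [ 0.00000000e+00,  0.00000000e+00,  0.00000000e+00,
         1.00000000e+00]])}
```

View pics/w1.png

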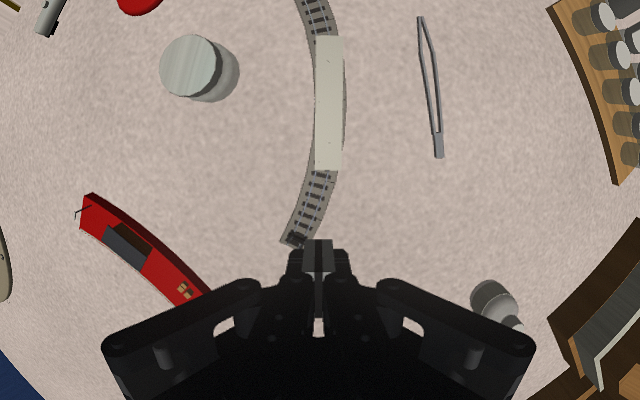

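The wrist view shows the van's roof rear edge at (316..341,170), its front at (316..342,37), and the buffer at (294,239).

```bash
cat >> h.py <<'E'
def w2w(px,z,pos,q):
    c=eyes.calibration("wrist");M=c['mount'];d=(np.atleast_2d(px)-[c['cx'],c['cy']])/c['fx']
    th=np.hypot(*d.T);v=np.c_[d*(np.sin(th)/th)[:,None],np.cos(th)]
    R=Ro.from_quat(np.roll(q,-1)).as_matrix();o=pos+R@M[:3,3];v=v@(R@M[:3,:3]).T
    return o+v*((z-o[2])/v[:,2])[:,None]
def pol(q): return np.c_[np.arctan2(q[:,1]-C[1],q[:,0]-C[0]),np.hypot(q[:,0]-C[0],q[:,1]-C[1])].round(3)
E
python3 - <<'E'
from h import *
s=sense();f=lambda p,z:w2w(p,z,s['eef_pos'],s['ee_rot'])
v=f([(316,170),(341,170),(316,37),(342,37)],36);print(v.round(1),pol(v))
print("length",np.linalg.norm(v[:2].mean(0)-v[2:].mean(0)),"mid",pol(v.mean(0)[None]))
b=f([(286,238),(303,246)],18);print("buffer",b,pol(b)); t=f([(318,188),(308,210),(317,15)],7);print("track",pol(t))
E
```

```text
[[ 506.6 -251.5   36. ]
 [ 520.8 -261.9   36. ]
 [ 562.5 -175.4   36. ]
 [ 577.  -185.8   36. ]] [[ -0.828 247.092]
 [ -0.815 264.452]
 [ -0.444 246.886]
 [ -0.456 264.543]]
length 94.46218050019625 mid [[ -0.636 251.339]]
buffer [[ 451.73477047 -284.38520977   18.        ]
 [ 458.67683587 -298.24744206   18.        ]] [[ -1.09  242.519]
 [ -1.091 258.02 ]]
track [[ -0.904 253.088]
 [ -0.984 250.91 ]
 [ -0.341 253.918]]
```

```bash
python3 -m jog '[[0.001,0.001,0.022,0,0,0.003,0],[0,0,0.022,0,0,0,0],[0,0,0.020,0,0,0,0],[0,0,0.015,0,0,0,0],[0,0,0.008,0,0,0,0]]' | tail -4; python3 -m jog '[[0.002,0,0.002,0,0,0,0],[0.004,0,0,0,0,0,0],[0.004,0,0,0,0,0,0],[0.002,0,0,0,0,0,0],[0.0,0,0,0,0,0,0]]' |tail -4
python3 - <<'E'
from h import *
togo(-.636,58.5,31,-1)
im=eyes.capture("wrist");cv2.imwrite("pics/w2.png",im[:,:,::-1])
cv2.imwrite("pics/s2.png",cv2.resize(eyes.capture("scene")[100:300,250:550,::-1],None,fx=2.5,fy=2.5))
E
```

```text
ee_rot: [-0.001, 0.893, 0.449, -0.0]
force: [-0.4, -0.6, -0.5]
grip_width: 0.001
grip_force: 0.0
ee_rot: [0.0, 0.893, 0.451, 0.0]
force: [0.3, 0.2, -0.1]
grip_width: -0.0
grip_force: 0.0
t 2.7 pos [ 499.1 -266.8   31.8] goal [ 502.7 -262.6   31. ] tool shift [5.5 0.3 0.8] rot [0.001 0.    0.   ] F [ 0.26  0.16 -0.06] -0.00038023526902149863
```

View pics/w2.png

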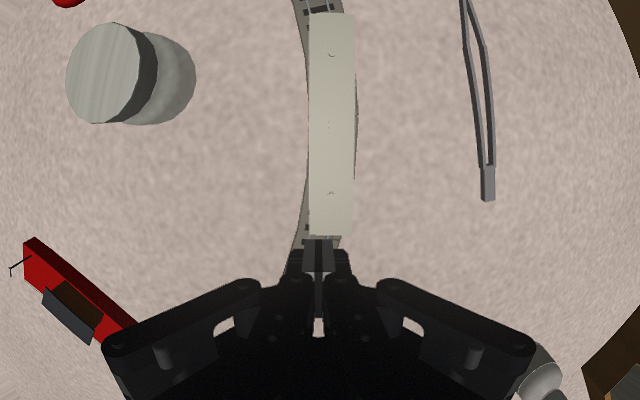

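View pics/s2.png

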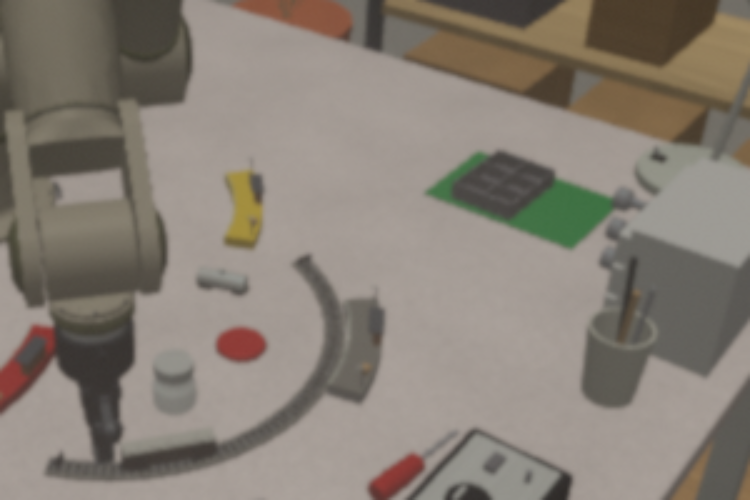

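The wrist view shows the roof centred on column 332 (rear edge at row 236) and the fingertips at column 318 (front edge at row 240). The van is therefore about 4–5 mm outward of the fingers and a few mm ahead of them. The scene view confirms the fingers are behind the van and above the track. I'll centre on it and start pushing softly.

```bash
sed -i 's/^C=np.array.*/C=np.array([342.0,-71.0])/' h.py
python3 -m jog '[[0,0.002,0.0005,0,0,0,0],[0.001,0.002,0,0,0,0,0],[0.0015,0.0005,0,0,0,0,0],[0.0015,0.0,0,0,0,0,0],[0.0015,0.0,0,0,0,0,0]]' | tail -3; python3 -m jog '[[0.0015,0.0003,0,0,0,-0.006,0],[0.0015,0.0003,0,0,0,-0.006,0],[0.002,0.0005,0,0,0,-0.008,0],[0.0025,0.0006,0,0,0,-0.010,0],[0.0025,0.0006,0,0,0,-0.010,0]]' |tail -3
cat > look.py <<'E'
from h import *
import sys
s=sense();im=eyes.capture("wrist");n=sys.argv[1];cv2.imwrite(f"pics/{n}.png",im[:,:,::-1])
i=im.astype(int);m=((i.min(2)>140)&(i.max(2)-i.min(2)<32)&(i[:,:,1]>=i[:,:,0]-1)).astype(np.uint8);m[:,:255]=0;m[:,400:]=0;m[260:]=0
k,l,st,ce=cv2.connectedComponentsWithStats(cv2.morphologyEx(m,cv2.MORPH_OPEN,np.ones((5,5),np.uint8)))
j=1+st[1:,4].argmax();y,x=np.where(l==j);r=y.max();e=x[(y>r-12)&(y<=r-4)]
print("roof rows",y.min(),r,"cols rear",e.min(),e.max(),"area",st[j,4])
q=w2w([(e.mean(),r)],36,s['eef_pos'],s['ee_rot']);R=Ro.from_quat(np.roll(s['ee_rot'],-1)).as_matrix()
print("rear edge in tool",((q[0]-s['eef_pos'])@R).round(1),"rear pol",pol(q))
yaw=np.arctan2(R[1,0],R[0,0]);d=s['eef_pos'][:2]-C;ph=yaw-np.pi/2
print("t",s['time_s'],"phi(tool)",ph.round(4),"z",s['eef_pos'][2].round(1),"rad",(d@[np.cos(ph),np.sin(ph)]).round(1),"tan",(d@[-np.sin(ph),np.cos(ph)]).round(1),"F",s['force'].round(1))
E
python3 look.py w3
```

```text
force: [-0.0, 0.2, -0.3]
grip_width: 0.0
grip_force: 0.0
force: [-0.4, -0.1, -0.3]
grip_width: -0.001
grip_force: 0.0Traceback (most recent call last):
  File "look.py", line 6, in <module>
    j=1+st[1:,4].argmax();y,x=np.where(l==j);r=y.max();e=x[(y>r-12)&(y<=r-4)]
        ~~~~~~~~~~~~~~~^^
ValueError: attempt to get argmax of an empty sequence
```

View pics/w3.png

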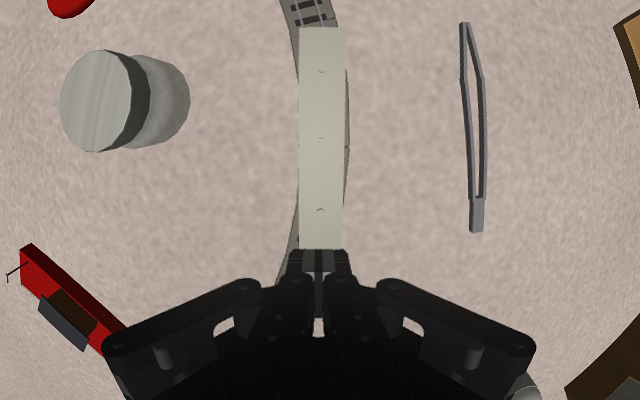

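The roof is now centred at column 320 with its rear edge at row 249, against the fingertips, so there is contact. I'll fix the roof mask next.

Run:
```python
import cv2
im=cv2.imread("pics/w3.png")[:,:,::-1]
print([im[r,c] .tolist()for r,c in((100,320),(200,320),(240,320),(100,250),(200,400),(20,310))])
```

```text
[[181, 178, 162], [183, 177, 163], [171, 166, 151], [184, 171, 162], [184, 170, 163], [51, 47, 44]]
```

```bash
sed -i 's/^i=im.*m\[:,:255\]/i=cv2.blur(im,(5,5)).astype(int);m=((i[:,:,0]>130)\&(2*i[:,:,1]-i[:,:,0]-i[:,:,2]>3)).astype(np.uint8);m[:,:255]/' look.py
python3 look.py w4
python3 -m jog '[[0.0025,0.0006,0,0,0,-0.010,0],[0.0031,0.0007,0,0,0,-0.0125,0],[0.0031,0.0007,0,0,0,-0.0125,0],[0.0031,0.0007,0,0,0,-0.0125,0],[0.0031,0.0007,0,0,0,-0.0125,0]]' |tail -3
python3 look.py w5
```

```text
roof rows 26 247 cols rear 299 340 area 10207
rear edge in tool [11.6  0.2 -5.1] rear pol [[ -0.783 251.714]]
t 3.85 phi(tool) -0.5944 z 30.9 rad 247.0 tan -58.9 F [0.7 1.1 0.5]
force: [-0.5, -0.6, -0.0]
grip_width: -0.003
grip_force: 0.0
roof rows 26 248 cols rear 298 341 area 10219
rear edge in tool [11.1 -0.  -5.1] rear pol [[ -0.726 251.512]]
t 4.4 phi(tool) -0.5349 z 30.9 rad 247.0 tan -58.9 F [-0.5 -0.6 -0. ]
```

```bash
python3 -m jog '[[0.0031,0.0007,0,0,0,-0.0125,0],[0.0031,0.0007,0,0,0,-0.0125,0],[0.0031,0.0007,0,0,0,-0.0125,0],[0.0031,0.0007,0,0,0,-0.0125,0],[0.0031,0.0007,0,0,0,-0.0125,0]]' |grep force
python3 -m jog '[[0.0031,0.0007,0,0,0,-0.0125,0],[0.0031,0.0007,0,0,0,-0.0125,0],[0.0031,0.0007,0,0,0,-0.0125,0],[0.0031,0.0007,0,0,0,-0.0125,0],[0.0031,0.0007,0,0,0,-0.0125,0]]' |grep force
python3 -m jog '[[0.0031,0.0007,0,0,0,-0.0125,0],[0.0031,0.0007,0,0,0,-0.0125,0],[0.0031,0.0007,0,0,0,-0.0125,0],[0.0031,0.0007,0,0,0,-0.0125,0],[0.0031,0.0007,0,0,0,-0.0125,0]]' |grep force
python3 look.py w6
```

```text
force: [-0.1, 0.4, 0.1]
grip_force: 0.0
force: [-0.3, -0.1, 0.6]
grip_force: 0.0
force: [0.6, -0.5, 0.2]
grip_force: 0.0
roof rows 26 248 cols rear 300 342 area 10181
rear edge in tool [11.2  0.7 -5.1] rear pol [[ -0.538 251.916]]
t 5.95 phi(tool) -0.3474 z 30.9 rad 246.7 tan -58.8 F [ 0.6 -0.5  0.2]
```

```bash
python3 -m jog '[[0.0031,0.0008,0,0,0,-0.0125,0],[0.0031,0.0008,0,0,0,-0.0125,0],[0.0031,0.0008,0,0,0,-0.0125,0],[0.0031,0.0008,0,0,0,-0.0125,0],[0.0031,0.0008,0,0,0,-0.0125,0]]' |grep force
python3 -m jog '[[0.0031,0.0007,0,0,0,-0.0125,0],[0.0031,0.0008,0,0,0,-0.0125,0],[0.0031,0.0007,0,0,0,-0.0125,0],[0.0031,0.0008,0,0,0,-0.0125,0],[0.0031,0.0007,0,0,0,-0.0125,0]]' |grep force
python3 -m jog '[[0.0031,0.0007,0,0,0,-0.0125,0],[0.0031,0.0008,0,0,0,-0.0125,0],[0.0031,0.0007,0,0,0,-0.0125,0],[0.0031,0.0008,0,0,0,-0.0125,0],[0.0031,0.0007,0,0,0,-0.0125,0]]' |grep force
python3 look.py w7
```

```text
force: [0.5, 0.3, -0.3]
grip_force: 0.0
force: [-0.6, -0.6, 0.2]
grip_force: 0.0
force: [-0.0, 0.3, 0.6]
grip_force: 0.0
roof rows 26 247 cols rear 300 341 area 10119
rear edge in tool [11.8  0.5 -5.1] rear pol [[ -0.347 252.269]]
t 7.5 phi(tool) -0.16 z 30.9 rad 247.4 tan -58.7 F [-0.   0.3  0.6]
```

```bash
python3 -m jog '[[0.0031,0.0008,0,0,0,-0.0125,0],[0.0031,0.0008,0,0,0,-0.0125,0],[0.0031,0.0008,0,0,0,-0.0125,0],[0.0031,0.0007,0,0,0,-0.0125,0],[0.0031,0.0008,0,0,0,-0.0125,0]]' |grep force
python3 -m jog '[[0.0031,0.0007,0,0,0,-0.0125,0],[0.0031,0.0008,0,0,0,-0.0125,0],[0.0031,0.0007,0,0,0,-0.0125,0],[0.0031,0.0008,0,0,0,-0.0125,0],[0.0031,0.0007,0,0,0,-0.0125,0]]' |grep force
python3 -m jog '[[0.0031,0.0007,0,0,0,-0.0125,0],[0.0031,0.0008,0,0,0,-0.0125,0],[0.0031,0.0007,0,0,0,-0.0125,0],[0.0031,0.0008,0,0,0,-0.0125,0],[0.0031,0.0007,0,0,0,-0.0125,0]]' |grep force
python3 look.py w8
```

```text
force: [0.3, 0.8, -0.5]
grip_force: 0.0
force: [-0.6, -0.1, 0.7]
grip_force: 0.0
force: [0.4, 0.5, -0.8]
grip_force: 0.0
roof rows 26 247 cols rear 299 340 area 10152
rear edge in tool [11.9  0.1 -5.1] rear pol [[-1.59000e-01  2.52457e+02]]
t 9.05 phi(tool) 0.0276 z 30.9 rad 248.0 tan -58.8 F [ 0.4  0.5 -0.8]
```

```bash
python3 -m jog '[[0.0031,0.0007,0,0,0,-0.0125,0],[0.0031,0.0007,0,0,0,-0.0125,0],[0.0031,0.0007,0,0,0,-0.0125,0],[0.0031,0.0007,0,0,0,-0.0125,0],[0.0031,0.0007,0,0,0,-0.0125,0]]' |grep force
python3 -m jog '[[0.0031,0.0007,0,0,0,-0.0125,0],[0.0031,0.0007,0,0,0,-0.0125,0],[0.0031,0.0007,0,0,0,-0.0125,0],[0.0031,0.0007,0,0,0,-0.0125,0],[0.0031,0.0007,0,0,0,-0.0125,0]]' |grep force
python3 -m jog '[[0.0031,0.0007,0,0,0,-0.0125,0],[0.0031,0.0007,0,0,0,-0.0125,0],[0.0031,0.0007,0,0,0,-0.0125,0],[0.0031,0.0007,0,0,0,-0.0125,0],[0.0031,0.0007,0,0,0,-0.0125,0]]' |grep force
python3 look.py w9
python3 -m jog '[[0.0031,0.0007,0,0,0,-0.0125,0],[0.0031,0.0007,0,0,0,-0.0125,0],[0.0031,0.0007,0,0,0,-0.0125,0],[0.0025,0.0006,0,0,0,-0.010,0],[0.0025,0.0006,0,0,0,-0.010,0]]' |grep force
python3 look.py w10
```

```text
force: [-0.5, -0.1, -0.1]
grip_force: 0.0
force: [-0.0, -1.0, -0.1]
grip_force: 0.0
force: [-0.7, -0.1, 0.2]
grip_force: 0.0
roof rows 26 248 cols rear 299 341 area 10338
rear edge in tool [11.6  0.4 -5.1] rear pol [[2.70000e-02 2.52626e+02]]
t 10.6 phi(tool) 0.215 z 30.9 rad 247.7 tan -58.8 F [-0.7 -0.1  0.2]
force: [-0.1, -0.2, 0.2]
grip_force: 0.0
roof rows 25 248 cols rear 299 341 area 10396
rear edge in tool [11.6  0.1 -5.1] rear pol [[8.40000e-02 2.52296e+02]]
t 11.15 phi(tool) 0.2724 z 30.9 rad 247.7 tan -58.8 F [-0.1 -0.2  0.2]
```

View pics/w10.png

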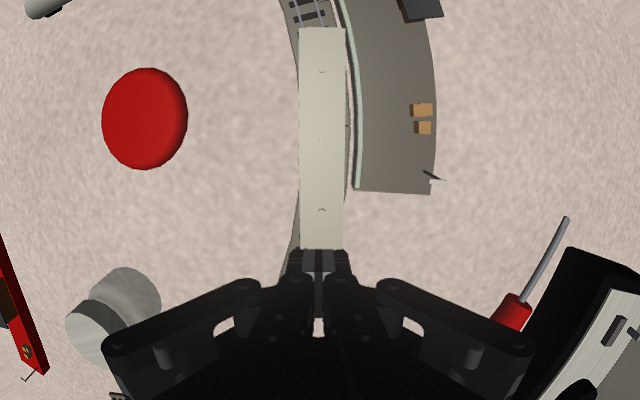

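The van is partly alongside the platform, whose near track-side corner is at (355,190).

Run:
```python
from h import *
s=sense();print(pol(w2w([(354,189),(430,194)],15,s['eef_pos'],s['ee_rot'])))
```

```text
[[1.79000e-01 2.65873e+02]
 [1.83000e-01 3.05756e+02]]
```

```bash
python3 -m jog '[[0.0031,0.0007,0,0,0,-0.0125,0],[0.0031,0.0007,0,0,0,-0.0125,0],[0.0031,0.0007,0,0,0,-0.0125,0],[0.0031,0.0007,0,0,0,-0.0125,0],[0.0031,0.0007,0,0,0,-0.0125,0]]' |grep force
python3 -m jog '[[0.0031,0.0007,0,0,0,-0.0125,0],[0.0031,0.0007,0,0,0,-0.0125,0],[0.0031,0.0007,0,0,0,-0.0125,0],[0.0031,0.0007,0,0,0,-0.0125,0],[0.0031,0.0007,0,0,0,-0.0125,0]]' |grep force
python3 -m jog '[[0.0031,0.0007,0,0,0,-0.0125,0],[0.0031,0.0007,0,0,0,-0.0125,0],[0.0025,0.0006,0,0,0,-0.010,0],[0.0025,0.0006,0,0,0,-0.010,0],[0.0025,0.0006,0,0,0,-0.010,0]]' |grep force
python3 -m jog '[[0.0020,0.0005,0,0,0,-0.008,0],[0.0015,0.0004,0,0,0,-0.006,0],[0.0012,0.0003,0,0,0,-0.005,0],[0.0010,0.0002,0,0,0,-0.004,0],[0.0007,0.0002,0,0,0,-0.003,0]]' |grep force
python3 look.py w11
python3 -m jog '[[0,0,0,0,0,0,0],[0,0,0,0,0,0,0]]' |grep force
python3 look.py w12
```

```text
force: [1.0, 0.8, -0.8]
grip_force: 0.0
force: [0.8, -0.1, -0.5]
grip_force: 0.0
force: [0.3, -0.2, -0.1]
grip_force: 0.0
force: [-0.3, 0.4, -0.3]
grip_force: 0.0
roof rows 0 248 cols rear 298 350 area 11991
rear edge in tool [11.7  2.  -5.1] rear pol [[  0.292 254.081]]
t 13.2 phi(tool) 0.4777 z 30.9 rad 247.7 tan -58.8 F [-0.3  0.4 -0.3]
force: [0.0, -0.1, -0.1]
grip_force: 0.0
roof rows 0 248 cols rear 298 350 area 11967
rear edge in tool [11.7  2.  -5.1] rear pol [[  0.291 254.131]]
t 13.45 phi(tool) 0.4775 z 30.9 rad 247.7 tan -58.8 F [ 0.  -0.1 -0.1]
```

View pics/w12.png

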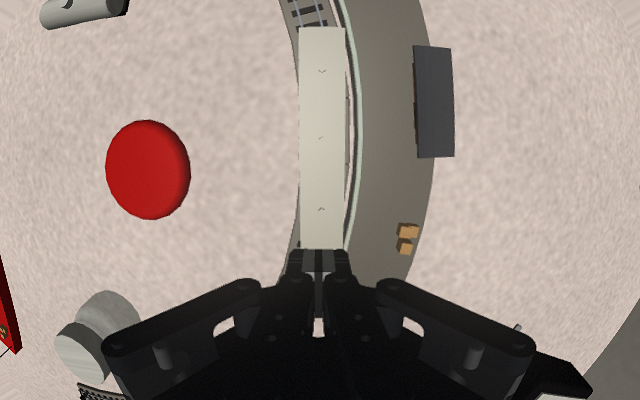

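The van stands alongside the platform, with its rear edge at row 248 against the fingertips and platform showing at both ends. I'll back off and lift.

```bash
python3 -m jog '[[-0.002,0,0,0,0,0,0],[-0.004,-0.0005,0,0,0,0,0],[-0.005,-0.001,0,0,0,0,0],[-0.004,-0.001,-0.003,0,0,0,0],[0,0,-0.010,0,0,0,0]]' |grep force
python3 -m jog '[[0,0,-0.02,0,0,0,0],[0,0,-0.03,0,0,0,0],[0,0,-0.03,0,0,0,0],[0,0,-0.03,0,0,0,0],[-0.02,0,-0.02,0,0,0,0]]' |grep force
python3 -m jog '[[-0.03,0,-0.01,0,0,0,0],[-0.03,0,0,0,0,0,0],[-0.02,0,0,0,0,0,0],[0,0,0,0,0,0,0],[0,0,0,0,0,0,0]]' |grep force
python3 - <<'E'
from h import *
s=sense();print(s['time_s'],s['eef_pos'].round(1))
a=eyes.capture("wrist")[:300,120:520,::-1];b=eyes.capture("top")[115:215,255:435,::-1]
cv2.imwrite("pics/f.png",np.hstack([a,cv2.resize(b,(400,300))]))
E
```

```text
force: [0.1, 1.0, 0.0]
grip_force: 0.0
force: [-0.3, -0.1, -0.6]
grip_force: 0.0
force: [0.6, 1.1, -0.9]
grip_force: 0.0
15.0 [ 639.4 -112.4  184.2]
```

View pics/f.png

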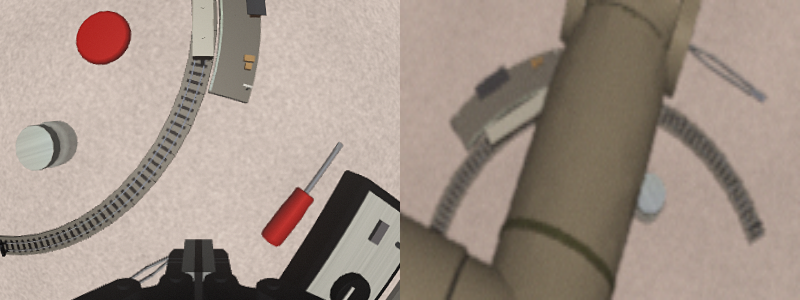

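The van stands well inside the platform's length: its rear is about 30 mm past the platform's near end, and its front is short of the far end. The hand is clear and the other things are undisturbed, so I'm handing in.

```bash
python3 -c "
from rig import finish_job
print(finish_job())"
```

```text
the job is handed in; nothing more can be done
None
```

The van was pushed slowly round the curve, followed closely by the fingertips, and now stands with its whole length alongside the grey platform; the hand is clear and the job was handed in at about 15 s.

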